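Wedge up the drainer's front lip and hold it

ROBOT

A 7-joint arm with a two-finger parallel gripper is mounted at the origin on the work surface. World frame = base frame: x ahead of the robot, y to its left, z up, the work surface at z = 0. Lengths are in m, angles in rad, forces in N, time in s.
With the tool pointing down it reaches from about 0.425 to 0.925 m from the base axis. Payload 6.8 kg.
Tool frame: the origin (TCP) lies at the very end of the fingers, on their centre line; the grasp point (between the pads) lies 19 mm behind it (r.grip_depth is the distance from the TCP to the grasp point, in m); z points along the fingers, y is the direction in which the jaws open and shut (so a half turn about z gives the same grasp; the last joint's range is limited). The gripper opens to 85 mm and grips with 20 to 120 N. Pads are 22 mm wide; open, the fingers measure 114 mm over their backs; the gripper's body (76 mm by 85 mm) begins 54 mm behind the grasp point. The pads swing forward as they close: fully open they stand 13 mm farther back than shut.
Start: joints at [1.156, 0.477, 0.022, 1.555, -0.011, 1.109, -0.083], TCP at [0.204, -0.643, 0.231] pointing down, gripper open.
Joint ranges: [-2.96, 2.96], [-0.34, 2.1], [-1.41, 1.46], [0.24, 2.44], [-1.37, 4.51], [0.17, 1.92], [-2.96, 2.96]. Speed limits (rad/s): [2.39, 2.39, 3.14, 3.14, 3.14, 3.14, 3.14].

INTERFACE

Orientations are given as a rotation vector (axis times angle).
In Python, from bench import status, eyes, workorder, spotter, r gives the robot as it stands.
- The arm moves only by the tool drive_tool, never from a script. Its argument "commands" is a list of rows, each an object of numbers: "rx", "ry", "rz": the turn, a rotation vector about the world's x, y, z normalised to -1 to 1, where 1 is 8 degrees; "tx", "ty", "tz": the shift along the world's x, y, z normalised to -1 to 1, where 1 is 20 mm; "grip": the closure, from -1 (fully open) to 1 (shut). A call has 1 to 10 rows; each row shifts and turns the commanded pose from where the row before left it; what a row does not reach is not made up. A row lasts 1/8 s, in which the tool goes at most 62.5 mm and 10.7 degrees, less where a joint would pass 70% of its speed; a pose out of reach is approached as far as the arm can. A call with a number of a shift or a turn outside -1 to 1 is refused whole. A call with a gripper value outside its range is refused whole. The fingers move at their own pace and stop on an object; "grip_force" is the grip in N (left out, the last holds). Time passes only in rows, so rows that do not move let the fingers close. It gives the time, the measured TCP pose, the force and the opening at its end, in the units of the state.
- status.get_obs(): the state, without advancing time (a new reading comes with each control period).
- eyes.grab_frame(name): name is "side" or "top"; returns a dict with "frame" (420x560x3 uint8, blue, green, red), "range_z" (420x560 float32, m along the optical axis (not along the pixel's ray), 0 where there is no reading), "fx", "fy", "cx", "cy" (pixels), "T" (4x4, takes a point from camera to world coordinates). Camera axes: x right, y down, z forward; pixel columns grow to the right and rows downward; lengths in m; the calibration is good to about 2 mm. A picture is of the moment at which its call begins.
- workorder.hand_in(): hands the job in, once; it reports no verdict.
Trained networks look in the newest picture that a camera, given by its name, has taken for a name from the list of things; names that differ only in an ending like _2 or _b are one class to them, and where a whole thing is asked for, a point or a joint stands for the part that bears it (a point fixed in the world has none). Each returns a list of dicts, best first, with "confidence" (0 to 1); they miss things now and then, are a little off and sometimes report something else, mostly with a low value. They report only what shows in the picture. A call takes as long as a camera call. They do not tell look-alikes from the thing itself.
- spotter.boxes_of(camera, target): "position" ([column, row] as shares, 0 to 1, of the picture: columns of its width, rows of its height, amid what is visible of it).
- spotter.masks_of(camera, target): "mask" (420x560 bool, what is visible of it) and "position" ([column, row] as shares, 0 to 1, of the picture: columns of its width, rows of its height, amid what is visible of it).
The state is a dict: "clock": time; "joints": joint angles; "qvel": joint speeds; "tau": joint torques, N m; "tcp_pos": TCP position; "orientation": TCP orientation; "contact_force": force on the tool from outside, world axes, zero at the start; "moment": the same for the moment, N m; "grip_width": finger opening in m.
Only numpy, scipy, OpenCV 4.12 (cv2) and the standard library are available. Lean on these libraries where they do the work, as an engineer would, in place of code of your own. Each camera call takes 0.05 s, during which the arm holds its last target.

TASK

I want to slip new rubber pads under the front of the glass drainer: pick up the wooden wedge, set it flat on the counter in front of the drainer with its thin end towards the middle of the front lip, then push it straight in under the lip until the lip just lifts, about 6 mm off its rubber rests. Finish while still gripping the wedge there, flat on the counter and with the lip resting on it; let the wedge do the lifting, not the gripper, and leave the tamper, saucer, pitcher and blender jar alone.

Things in the scene. Friction and masses are not known exactly. Their poses are not given: they have to be found in the camera images.
- wedge: Pale wooden wedge, loose, flat sole, 120 mm long, 36 mm wide, about 0.09 kg, at the robot's left or right. Origin: underside, below the centre of the grip block at its thick end; z up, x to the thin end. Grip block: x -15 to +15 mm, 36 mm wide (y), 42 mm high. From x = 15 mm (26.5 mm high) a ramp, slope 1 in 4, falls to the thin end at x = 105 mm, 4 mm high.
- wedge_toe (a point): Middle of the thin end's lower edge: on the wedge's underside, 105 mm ahead (wedge x) of its origin.
- drainer: Glass drainer, fixed: low dark steel frame (side rails at y = +-125 mm, 6 mm high, 250 mm long) with a hinged deck of bright steel bars. Origin: on the counter under the middle of the front lip; x from lip to hinge (away from the robot, yaw within +-0.3), y along the lip, z up. Open in front between the rubber rests (y = +-125 mm): a wedge slides in on the counter along +x.
- lip_mid (a point): Middle of the front lip, on the centre line of this round steel bar, 10 mm thick, 260 mm long along the drainer's y. At rest 17 mm above the counter (underside 12 mm); rises with the deck, which is hinged 240 mm behind it and held down by its own weight only (0.6 to 1.1 kg; 3 to 6 N at the lip). Deck bars behind it: 6 mm thick, same height.
- tamper: Dark wooden tamper standing upright, 46 mm across, 110 mm tall; origin at the centre of its underside. Leave alone.
- pitcher: Pink plastic pitcher with white flip-top lid, about 126 mm across, 190 mm tall, handle at its +x side reaching 99 mm out; origin at the centre of its underside. Leave alone.
- jar: Steel blender jar, about 124 mm across, 190 mm tall, black handle at its +x side reaching 105 mm out; origin at the centre of its underside. Leave alone.
- saucer: White ceramic saucer holding a mint green silicone lid, 132 mm across, 31 mm tall in all; origin at the centre of its underside. Leave alone.
There are look-alikes about, which are no part of the job. Of the things shaped like the wedge, the wooden one is meant.

How it is judged:
By the outcome, as a careful person would: the job done as asked, in the order asked, and still so for the second after the job is handed in, while the arm keeps its last pose, push and grip.
It also fails if it takes over 42 s, if anything falls off the work surface, if the arm or the gripper's body presses on something with over 40 N, if the wrist force passes 120 N, or if a joint passes its speed limit or range.

## Working session

There is one attempt and no reset: what is moved stays moved. The work goes in short steps, Python scripts to look and compute and a tool call to move; the robot and the scene stay as the last step left them, time stands still between calls to the robot, and variables do not carry over. Pictures are saved under pics/ and viewed, and the job is handed in when it is done.

Besides the shell and the picture viewer there is one more tool, called after ">>>" by a JSON object that holds its "op" and its "data". drive_tool: Moves the arm, as the interface text tells. Scaled input: -1 to 1 covers 20 mm each way for a shift and 8 degrees each way for a turn. Its arguments: {"type":"object","properties":{"commands":{"type":"array","items":{"type":"object","properties":{"rx":{"type":"number"},"ry":{"type":"number"},"rz":{"type":"number"},"tx":{"type":"number"},"ty":{"type":"number"},"tz":{"type":"number"},"grip":{"type":"number"}}}},"grip_force":{"type":"number"}},"required":["commands"]}

```bash
mkdir -p pics; ls; python3 - <<'E'
from bench import status, eyes, workorder, spotter, r
import cv2,numpy as np
print(status.get_obs()); print(r.grip_depth)
for c in("side","top"):
    f=eyes.grab_frame(c); cv2.imwrite(f"pics/{c}0.png",f["frame"]); np.savez(f"{c}0.npz",**f)
    print(c,f["fx"],f["fy"],f["cx"],f["cy"],f["T"].round(3).tolist())
    for t in("wedge","drainer","lip_mid","wedge_toe","tamper","saucer","pitcher","jar"):
        print(t,[(round(d["confidence"],2),(np.array(d["position"])*[560,420]).round(0).tolist()) for d in spotter.boxes_of(c,t)])
E
```

```text
pics
{'clock': 0.0, 'joints': array([ 1.15589456,  0.47781783,  0.02232097,  1.55642664, -0.01149993,
        1.10931144, -0.08308906]), 'qvel': array([ 0.0009981 ,  0.00013226,  0.00145256,  0.00012709, -0.001587  ,
        0.00014293,  0.00076273]), 'tau': array([ 2.85784099e-04, -5.96443713e+01,  1.60831511e+00, -2.81195247e+01,
        1.25041135e-02,  9.41281964e-03, -3.91506092e-05]), 'tcp_pos': array([ 0.20367858, -0.64292357,  0.23032395]), 'orientation': array([-3.10292069e+00, -4.79838525e-01,  6.38418246e-04]), 'contact_force': array([ 0.13048659, -0.05510795, -0.09334815]), 'moment': array([-0.06067661,  0.02190522, -0.03354073]), 'grip_width': 0.08527959420250439}
0.0187
side 522.5808360266144 522.5808360266144 277.9267482392482 213.85805913394398 [[-0.739, -0.353, 0.574, -0.497], [-0.674, 0.41, -0.614, 1.02], [-0.019, -0.841, -0.541, 0.937], [0.0, 0.0, 0.0, 1.0]]
wedge [(0.91, [330.0, 216.0]), (0.72, [345.0, 184.0]), (0.7, [372.0, 173.0]), (0.45, [374.0, 204.0]), (0.42, [212.0, 264.0])]
drainer [(0.83, [216.0, 185.0])]
lip_mid [(0.9, [229.0, 190.0])]
wedge_toe [(0.89, [
[... 278 characters left out ...]
79.62457308909245 207.4470069827358 [[-0.027, -0.997, 0.069, 0.397], [-0.999, 0.029, 0.025, -0.008], [-0.027, -0.068, -0.997, 1.126], [0.0, 0.0, 0.0, 1.0]]
wedge [(0.98, [446.0, 235.0]), (0.96, [395.0, 161.0]), (0.95, [399.0, 223.0]), (0.77, [401.0, 278.0]), (0.63, [333.0, 249.0])]
drainer [(0.68, [290.0, 108.0])]
lip_mid [(0.74, [299.0, 97.0])]
wedge_toe [(0.97, [402.0, 222.0]), (0.89, [337.0, 246.0]), (0.82, [445.0, 232.0]), (0.63, [397.0, 159.0]), (0.56, [399.0, 278.0])]
tamper [(0.59, [162.0, 145.0])]
saucer [(0.66, [186.0, 223.0]), (0.38, [102.0, 158.0])]
pitcher [(0.84, [476.0, 144.0]), (0.61, [301.0, 111.0]), (0.47, [287.0, 100.0])]
jar [(0.98, [102.0, 158.0]), (0.19, [185.0, 223.0])]
```

View pics/top0.png

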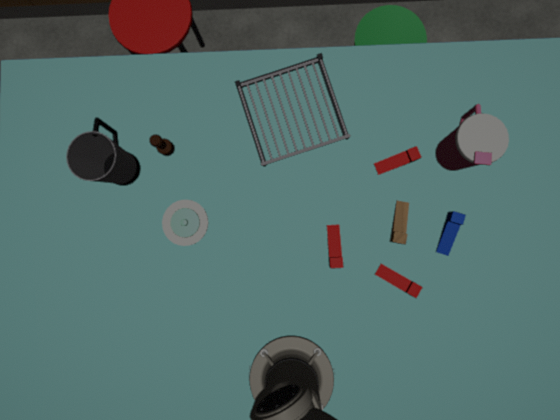

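View pics/side0.png

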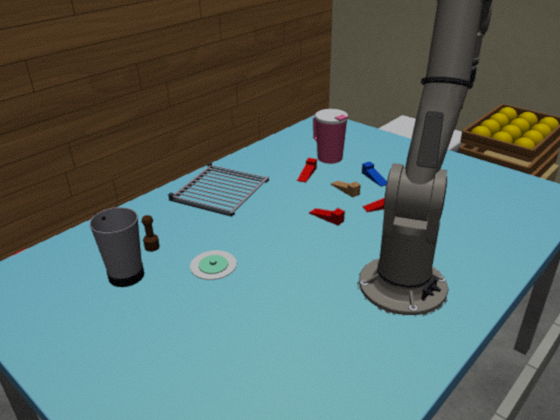

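```bash
python3 - <<'E'
import cv2,numpy as np
a=cv2.imread("pics/top0.png")[120:310,310:500]; cv2.imwrite("pics/top0c.png",cv2.resize(a,(600,600),interpolation=2))
a=cv2.imread("pics/side0.png")[130:260,280:430]; cv2.imwrite("pics/side0c.png",cv2.resize(a,(690,598),interpolation=2))
E
```

```text
(no output)
```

View pics/top0c.png

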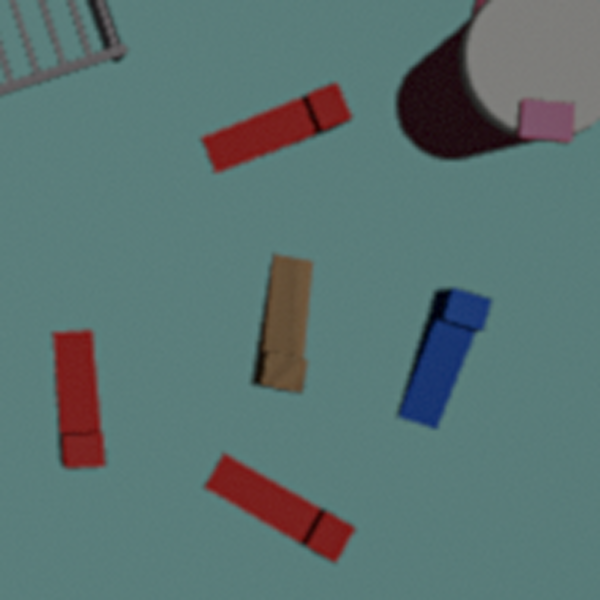

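View pics/side0c.png

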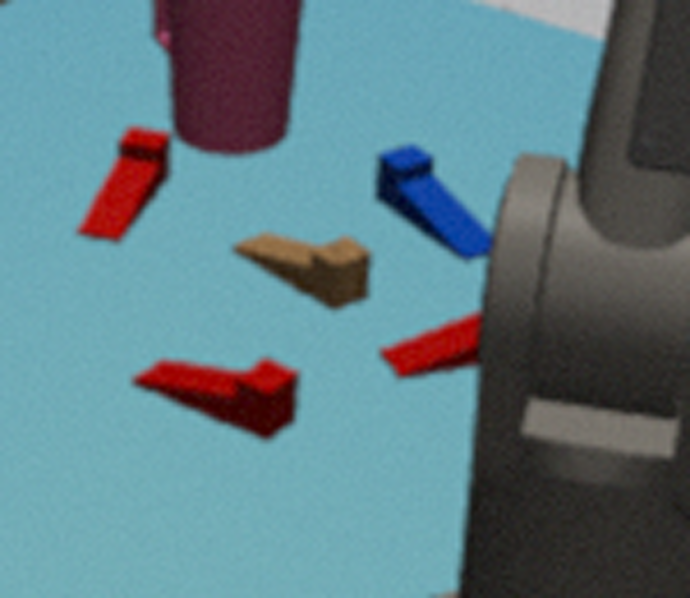

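```bash
cat > h.py <<'E'
import numpy as np,cv2
def pts(f,mask=None):
    z=f["range_z"]; v,u=np.mgrid[0:420,0:560]
    T=np.array(f["T"]); p=np.stack([(u-f["cx"])/f["fx"]*z,(v-f["cy"])/f["fy"]*z,z],-1)@T[:3,:3].T+T[:3,3]
    return p
def plane_pt(f,u,v,h):
    T=np.array(f["T"]); d=T[:3,:3]@np.array([(u-f["cx"])/f["fx"],(v-f["cy"])/f["fy"],1.]); o=T[:3,3]
    return o+d*(h-o[2])/d[2]
def proj(f,P):
    T=np.array(f["T"]); q=(np.atleast_2d(P)-T[:3,3])@T[:3,:3]
    return np.stack([f["fx"]*q[:,0]/q[:,2]+f["cx"],f["fy"]*q[:,1]/q[:,2]+f["cy"]],-1)
# wedge model outline polygon (convex hull of projected vertices)
WV=np.array([(x,y,z) for y in(-.018,.018) for x,z in((-.015,0),(-.015,.042),(.015,.042),(.105,.004),(.105,0))])
def wverts(x,y,yaw,z=0):
    c,s=np.cos(yaw),np.sin(yaw); return WV@np.array([[c,s,0],[-s,c,0],[0,0,1]])+[x,y,z]
def hullmask(f,V,S=4):
    p=proj(f,V); h=cv2.convexHull((p*16*1).astype(np.float32)).reshape(-1,2)
    m=np.zeros((420*S,560*S),np.uint8); cv2.fillConvexPoly(m,np.round((h/16+.5)*S*16-8).astype(np.int32),255,shift=4)
    return cv2.resize(m,(560,420),interpolation=cv2.INTER_AREA)/255.
E
python3 - <<'E'
from h import *
from scipy.optimize import minimize
for c in("top","side"):
    f=dict(np.load(f"{c}0.npz")); p=pts(f)
    hsv=cv2.cvtColor(f["frame"],cv2.COLOR_BGR2HSV)
    w=((hsv[...,0]>5)&(hsv[...,0]<28)&(hsv[...,1]>90)&(p[...,0]>.2)&(p[...,0]<.6)&(p[...,1]<-.15)&(p[...,1]>-.45)&(p[...,2]<.08)&(p[...,2]>-.03)).astype(np.uint8)
    n,l,s,ce=cv2.connectedComponentsWithStats(w); i=1+np.argmax(s[1:,4]); m=(l==i); print(c,s[i],ce[i],"table z",np.median(p[...,2][(abs(p[...,0]-.5)<.1)&(abs(p[...,1])<.1)]))
    q=p[m]; print("top pts",q[:,2].max(),np.median(q[q[:,2]>.036],0), np.median(q,0))
    best=None
    for yaw0 in(-.3,0,.3):
        c0=np.median(q,0)[:2]-.04*np.array([np.cos(yaw0),np.sin(yaw0)])
        g=lambda a:np.abs(cv2.GaussianBlur(hullmask(f,wverts(*a)),(0,0),1)-cv2.GaussianBlur(m.astype(float),(0,0),1)).sum()
        r=minimize(g,[*c0,yaw0],method="Nelder-Mead",options=dict(initial_simplex=np.array([[*c0,yaw0],[c0[0]+.01,c0[1],yaw0],[c0[0],c0[1]+.01,yaw0],[*c0,yaw0+.2]]),maxiter=300))
        if best is None or r.fun<best.fun:best=r
    print(best.x,best.fun,m.sum())
f=dict(np.load("top0.npz")); p=pts(f)
# drainer corners
for u,v in((264,164),(348,137),(238,83),(320,57)): print(plane_pt(f,u,v,.017))
a=f["frame"][40:180,220:360]; cv2.imwrite("pics/dr.png",cv2.resize(a,(600,600),interpolation=2))
E
```

```text
top [391 201  17  43 509] [399.7367387  222.77603143] table z -0.0005119018846562184
top pts 0.0459769778077781 [ 0.38189594 -0.30496053  0.04125963] [ 0.42064287 -0.31453977  0.02001786]
[ 0.38025165 -0.30487518 -0.26253843] 164.02694502594818 509
side [332 182  28  14 232] [347.89224138 187.47844828] table z 0.0006122492069580154
top pts 0.046954295250483113 [ 0.378608   -0.29766002  0.04159528] [ 0.39052885 -0.30023538  0.0199765 ]
[ 0.38514541 -0.30157063 -0.38532056] 91.26656797197255 232
[0.59986317 0.06090288 0.017     ]
[ 0.66999433 -0.18092398  0.017     ]
[0.83973953 0.130687   0.017     ]
[ 0.90798994 -0.10927879  0.017     ]
```

View pics/dr.png

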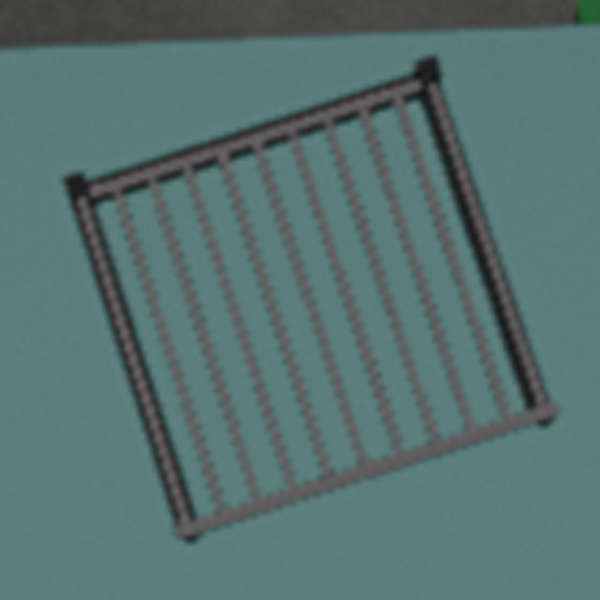

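```bash
cat >> h.py <<'E'
def wmask(f,a,S=4):
    V=wverts(*a); m=np.zeros((420*S,560*S),np.uint8)
    B=np.array([(x,y,z) for y in(-.018,.018) for x in(-.015,.015) for z in(0,.042)])
    R=np.array([(x,y,z) for y in(-.018,.018) for x,z in((.0,0),(.0,.0265),(.015,.0265),(.105,.004),(.105,0))])
    c,s=np.cos(a[2]),np.sin(a[2]); M=np.array([[c,s,0],[-s,c,0],[0,0,1]]); t=[a[0],a[1],a[3] if len(a)>3 else 0]
    for Q in(B,R):
        h=cv2.convexHull(proj(f,Q@M+t).astype(np.float32)).reshape(-1,2)
        cv2.fillConvexPoly(m,np.round(((h+.5)*S-.5)*16).astype(np.int32),255,shift=4)
    return cv2.resize(m,(560,420),interpolation=cv2.INTER_AREA)/255.
def woodmask(f,lo=(.2,-.5),hi=(1.,.3)):
    p=pts(f); hsv=cv2.cvtColor(cv2.GaussianBlur(f["frame"],(3,3),0),cv2.COLOR_BGR2HSV)
    w=((hsv[...,0]>4)&(hsv[...,0]<35)&(hsv[...,1]>60)&(p[...,0]>lo[0])&(p[...,0]<hi[0])&(p[...,1]>lo[1])&(p[...,1]<hi[1])&(p[...,2]<.1)&(p[...,2]>-.04)).astype(np.uint8)
    n,l,s,ce=cv2.connectedComponentsWithStats(w); i=1+np.argmax(s[1:,4]); return l==i
def fitw(fs,ms,x0):
    from scipy.optimize import minimize
    g=lambda a:sum(np.abs(cv2.GaussianBlur(wmask(f,a),(0,0),1)-cv2.GaussianBlur(m.astype(float),(0,0),1)).sum() for f,m in zip(fs,ms))
    x0=np.array(x0,float); S=np.vstack([x0]+[x0+d for d in np.diag([.01,.01,.2])])
    r=minimize(g,x0,method="Nelder-Mead",options=dict(initial_simplex=S,maxiter=400)); return r.x,r.fun
E
python3 - <<'E'
from h import *
F={c:dict(np.load(f"{c}0.npz")) for c in("top","side")}
M={c:woodmask(F[c],(.25,-.42),(.6,-.2)) for c in F}
for cs in(("top",),("side",),("top","side")):
    for y0 in(-.1,-.3):
        print(cs,fitw([F[c] for c in cs],[M[c] for c in cs],[.38,-.30,y0]),[M[c].sum() for c in cs])
x,_=fitw([F[c] for c in F],[M[c] for c in F],[.38,-.3,-.2])
tiles=[]
for c,(u,v) in(("top",(400,222)),("side",(347,187))):
    im=F[c]["frame"].copy(); a=cv2.resize(im[v-35:v+35,u-35:u+35],(390,390),interpolation=0)
    m=(wmask(F[c],x)>.5).astype(np.uint8); k=cv2.resize(m[v-35:v+35,u-35:u+35],(390,390),interpolation=0)
    cv2.drawContours(a,cv2.findContours(k,0,2)[0],-1,(255,255,255),1)
    tiles.append(a)
cv2.imwrite("pics/fit.png",np.hstack(tiles))
E
```

```text
('top',) (array([ 0.3816692 , -0.30546913, -0.2626307 ]), np.float64(128.41223981432117)) [np.int64(520)]
('top',) (array([ 0.38016656, -0.3053227 , -0.25665409]), np.float64(128.02408363639586)) [np.int64(520)]
('side',) (array([ 0.38461693, -0.30215927, -0.39894082]), np.float64(76.04640254508368)) [np.int64(232)]
('side',) (array([ 0.3857638 , -0.30249097, -0.40520182]), np.float64(75.6409614355342)) [np.int64(232)]
('top', 'side') (array([ 0.3830949 , -0.30525313, -0.27405651]), np.float64(216.51455488982316)) [np.int64(520), np.int64(232)]
('top', 'side') (array([ 0.38379964, -0.30516043, -0.27114007]), np.float64(216.80094824009842)) [np.int64(520), np.int64(232)]
```

View pics/fit.png

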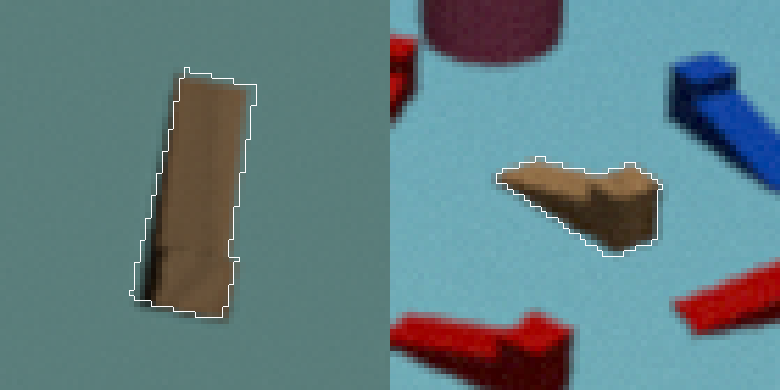

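```bash
cat >> h.py <<'E'
def nmask(f,near):
    im=f["frame"].astype(float); s=im[...,2]/(im[...,0]+1)   # red/blue ratio
    g=im.sum(-1); w=((s>.75)|(g<.75*np.median(g[near>0]))) & (near>0)
    return w
E
python3 - <<'E'
from h import *
F={c:dict(np.load(f"{c}0.npz")) for c in("top","side")}
M={}
for c in F:
    d=cv2.dilate(woodmask(F[c],(.25,-.42),(.6,-.2)).astype(np.uint8),np.ones((11,11),np.uint8))
    im=F[c]["frame"].astype(float); s=im[...,2]/(im[...,0]+1); print(c,np.percentile(s[d>0],[5,20,40,60,80]))
    M[c]=nmask(F[c],d)
for cs in(("top",),("side",),("top","side")):
    for y0 in(-.1,-.3):
        print(cs,fitw([F[c] for c in cs],[M[c] for c in cs],[.38,-.30,y0]),[M[c].sum() for c in cs])
x,_=fitw([F[c] for c in F],[M[c] for c in F],[.38,-.3,-.2])
tiles=[]
for c,(u,v) in(("top",(400,222)),("side",(347,187))):
    im=F[c]["frame"].copy(); a=cv2.resize(im[v-35:v+35,u-35:u+35],(390,390),interpolation=0)
    for mm,col in((wmask(F[c],x)>.5,(255,255,255)),(M[c],(0,255,0))):
        k=cv2.resize(mm.astype(np.uint8)[v-35:v+35,u-35:u+35],(390,390),interpolation=0)
        cv2.drawContours(a,cv2.findContours(k,0,2)[0],-1,col,1)
    tiles.append(a)
cv2.imwrite("pics/fit2.png",np.hstack(tiles))
# drainer: lip line fit
f=F["top"]; g=cv2.cvtColor(f["frame"],6).astype(float)
hsv=cv2.cvtColor(f["frame"],cv2.COLOR_BGR2HSV)
bar=(f["frame"][...,2].astype(float)/(f["frame"][...,0]+1))
P=[]
for t in np.linspace(.04,.96,60):
    # sample across lip
    a=np.array([264,164.])*(1-t)+np.array([348,137.])*t
    d=np.array([348-264,137-164.]);d/=np.hypot(*d); n=np.array([-d[1],d[0]]) # points down (toward robot)
    k=np.arange(-5,5.01,.25); q=a+n*k[:,None]
    v=cv2.remap(bar.astype(np.float32),q[:,0].astype(np.float32)[None],q[:,1].astype(np.float32)[None],1)[0]
    lo=v.min(); hi=v.max(); thr=.5*(lo+hi)
    idx=np.where(v>thr)[0]; last=idx[-1]; # outer edge toward robot
    run=last
    while run>0 and v[run-1]>thr: run-=1
    P.append((t,k[run],k[last]))
P=np.array(P); print(np.median(P,0),)
mid=(P[:,1]+P[:,2])/2; ok=(P[:,2]-P[:,1])<6; pf=np.polyfit(P[ok,0],mid[ok],1); print(pf,np.std(mid[ok]-np.polyval(pf,P[ok,0])),ok.sum())
d=np.array([348-264,137-164.]);d/=np.hypot(*d); n=np.array([-d[1],d[0]])
E=[plane_pt(f,*(np.array([264,164.])*(1-t)+np.array([348,137.])*t+n*np.polyval(pf,t)),.017) for t in(0,1)]
v=E[0]-E[1]; print(E,"yaw",np.arctan2(-v[0],v[1]))
E
```

```text
top [0.71774194 0.72580645 0.73387097 1.70175439 1.77192982]
side [0.58152174 0.59139785 0.6010929  0.74877301 1.96062338]
('top',) (array([ 0.38144997, -0.30923646, -0.2145165 ]), np.float64(43.91043049698661)) [np.int64(694)]
('top',) (array([ 0.38138626, -0.30958069, -0.20455832]), np.float64(43.68541182403672)) [np.int64(694)]
('side',) (array([ 0.38456526, -0.30925494, -0.22073235]), np.float64(14.852485376183026)) [np.int64(319)]
('side',) (array([ 0.38438084, -0.30883045, -0.23265291]), np.float64(14.80844284498811)) [np.int64(319)]
('top', 'side') (array([ 0.38273098, -0.30923747, -0.21885161]), np.float64(65.61680135690942)) [np.int64(694), np.int64(319)]
('top', 'side') (array([ 0.38311117, -0.30935263, -0.21586869]), np.float64(67.31755807177467)) [np.int64(694), np.int64(319)]
[ 0.5  -2.75  0.  ]
[-0.52632751 -1.34308624] 0.4472357531250136 60
[array([0.60359   , 0.06198867, 0.017     ]), array([ 0.67520112, -0.17949952,  0.017     ])] yaw 0.2882802786952519
```

View pics/fit2.png

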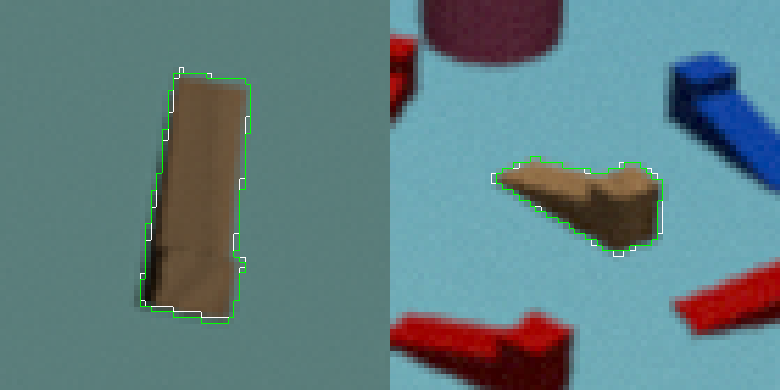

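Look-alikes in the top picture are three red wedges at (335,246), (397,160) and (399,280), a blue one at (450,233), and the wooden one at (401,222). The crops show a wooden block with a ramp at (401,222), thin end pointing away from the robot. That matches the description, so I'm going for it.

>>> {"op": "drive_tool", "data": {"commands": [{"tx":0.53,"ty":0.98,"rz":-0.22,"grip":-1},{"tx":0.53,"ty":0.98,"rz":-0.22,"grip":-1},{"tx":0.53,"ty":0.98,"rz":-0.22,"grip":-1},{"tx":0.53,"ty":0.98,"rz":-0.22,"grip":-1},{"tx":0.53,"ty":0.98,"rz":-0.22,"grip":-1},{"tx":0.53,"ty":0.98,"rz":-0.22,"grip":-1},{"tx":0.53,"ty":0.98,"rz":-0.22,"grip":-1},{"tx":0.53,"ty":0.98,"rz":-0.22,"grip":-1},{"tx":0.53,"ty":0.98,"rz":-0.22,"grip":-1},{"tx":0.53,"ty":0.98,"rz":-0.22,"grip":-1}], "grip_force": 40}}

```text
validation failed for argument at $.co...
```

>>> {"op": "drive_tool", "data": {"commands": [{"tx":0.53,"ty":0.98,"tz":-0.5,"rz":-0.22,"grip":-1},{"tx":0.53,"ty":0.98,"tz":-0.5,"rz":-0.22,"grip":-1},{"tx":0.53,"ty":0.98,"tz":-0.5,"rz":-0.22,"grip":-1},{"tx":0.53,"ty":0.98,"tz":-0.5,"rz":-0.22,"grip":-1},{"tx":0.53,"ty":0.98,"tz":-0.5,"rz":-0.22,"grip":-1},{"tx":0.53,"ty":0.98,"tz":-0.5,"rz":-0.22,"grip":-1},{"tx":0.53,"ty":0.98,"tz":-0.5,"rz":-0.22,"grip":-1},{"grip":-1},{"grip":-1}]}}

```text
validation failed for argument at $.co...
```

>>> {"op": "drive_tool", "data": {"commands": [{"tx":0.53,"ty":0.98,"tz":0,"rx":0,"ry":0,"rz":-0.22,"grip":-1},{"tx":0.53,"ty":0.98,"tz":0,"rx":0,"ry":0,"rz":-0.22,"grip":-1}], "grip_force": 40}}

```text
clock: 1.15
tcp_pos: [0.2251, -0.6039, 0.2312]
orientation: [3.118, 0.382, 0.0]
contact_force: [0.5, 0.8, -0.8]
grip_width: 0.0855
```

>>> {"op": "drive_tool", "data": {"commands": [{"tx":0.53,"ty":0.98,"tz":0,"rx":0,"ry":0,"rz":-0.22,"grip":-1},{"tx":0.53,"ty":0.98,"tz":0,"rx":0,"ry":0,"rz":-0.22,"grip":-1},{"tx":0.53,"ty":0.98,"tz":0,"rx":0,"ry":0,"rz":-0.22,"grip":-1},{"tx":0.53,"ty":0.98,"tz":0,"rx":0,"ry":0,"rz":-0.22,"grip":-1},{"tx":0.53,"ty":0.98,"tz":0,"rx":0,"ry":0,"rz":-0.22,"grip":-1},{"tx":0.53,"ty":0.98,"tz":0,"rx":0,"ry":0,"rz":-0.22,"grip":-1},{"tx":0.53,"ty":0.98,"tz":0,"rx":0,"ry":0,"rz":-0.22,"grip":-1},{"tx":0.53,"ty":0.98,"tz":0,"rx":0,"ry":0,"rz":-0.22,"grip":-1},{"tx":0.53,"ty":0.98,"tz":-0.5,"rx":0,"ry":0,"rz":-0.22,"grip":-1},{"tx":0.53,"ty":0.98,"tz":-0.5,"rx":0,"ry":0,"rz":-0.22,"grip":-1}]}}

```text
clock: 2.4
tcp_pos: [0.3315, -0.4078, 0.2114]
orientation: [3.139, -0.099, 0.001]
contact_force: [-0.1, 0.3, -0.1]
grip_width: 0.0854
```

>>> {"op": "drive_tool", "data": {"commands": [{"tx":0.53,"ty":0.98,"tz":-0.5,"rx":0,"ry":0,"rz":-0.22,"grip":-1},{"tx":0.53,"ty":0.98,"tz":-0.5,"rx":0,"ry":0,"rz":-0.22,"grip":-1},{"tx":0.53,"ty":0.98,"tz":-0.5,"rx":0,"ry":0,"rz":-0.22,"grip":-1},{"tx":0.53,"ty":0.98,"tz":-0.5,"rx":0,"ry":0,"rz":-0.22,"grip":-1},{"tx":0.53,"ty":0.7,"tz":-0.5,"rx":0,"ry":0,"rz":-0.22,"grip":-1},{"tx":0,"ty":0,"tz":-0.5,"rx":0,"ry":0,"rz":0,"grip":-1},{"tx":0,"ty":0,"tz":0,"rx":0,"ry":0,"rz":0,"grip":-1}]}}

```text
clock: 3.28
tcp_pos: [0.3832, -0.3163, 0.1507]
orientation: [-3.123, 0.338, 0.002]
contact_force: [-0.9, -0.9, 0.2]
grip_width: 0.0854
```

```bash
cat >> h.py <<'E'
def state():
    from bench import status
    from scipy.spatial.transform import Rotation as R
    o=status.get_obs(); A=R.from_rotvec(o["orientation"]).as_matrix()
    print("t",round(o["clock"],2),"tcp",o["tcp_pos"].round(4),"yaw",np.arctan2(A[1,0],A[0,0]).round(4),"zax",A[:,2].round(4),"F",o["contact_force"].round(2),"M",o["moment"].round(2),"w",round(o["grip_width"],4)); return o
E
python3 -c "
from h import *
state()"
```

```text
t 3.27 tcp [ 0.3832 -0.3163  0.1507] yaw -0.2154 zax [-1.4e-03  4.0e-04 -1.0e+00] F [-0.85 -0.87  0.17] M [0.01 0.02 0.03] w 0.0854
```

>>> {"op": "drive_tool", "data": {"commands": [{"tx":0,"ty":0.36,"tz":-1,"rx":0,"ry":0,"rz":0,"grip":-1},{"tx":0,"ty":0,"tz":-1,"rx":0,"ry":0,"rz":0,"grip":-1},{"tx":0,"ty":0,"tz":-1,"rx":0,"ry":0,"rz":0,"grip":-1},{"tx":0,"ty":0,"tz":-1,"rx":0,"ry":0,"rz":0,"grip":-1},{"tx":0,"ty":0,"tz":-1,"rx":0,"ry":0,"rz":0,"grip":-1},{"tx":0,"ty":0,"tz":-1,"rx":0,"ry":0,"rz":0,"grip":-1},{"tx":0,"ty":0,"tz":-0.7,"rx":0,"ry":0,"rz":0,"grip":-1},{"tx":0,"ty":0,"tz":-0.35,"rx":0,"ry":0,"rz":0,"grip":-1},{"tx":0,"ty":0,"tz":0,"rx":0,"ry":0,"rz":0,"grip":-1}]}}

```text
clock: 4.4
tcp_pos: [0.3839, -0.3089, 0.0102]
orientation: [-3.123, 0.338, 0.001]
contact_force: [0.3, 0.4, 0.4]
grip_width: 0.085
```

```bash
python3 - <<'E'
from h import *
from bench import eyes
state()
t=[]
f=eyes.grab_frame("side"); np.savez("side1.npz",**f); t.append(cv2.resize(f["frame"][140:240,300:400],(400,400),interpolation=2))
f=eyes.grab_frame("top"); t.append(cv2.resize(f["frame"][172:272,350:450],(400,400),interpolation=2))
cv2.imwrite("pics/g1.png",np.hstack(t))
E
```

```text
t 4.4 tcp [ 0.3839 -0.3089  0.0102] yaw -0.2157 zax [-3.e-04  1.e-04 -1.e+00] F [0.31 0.44 0.42] M [-0.03  0.02  0.08] w 0.085
```

View pics/g1.png

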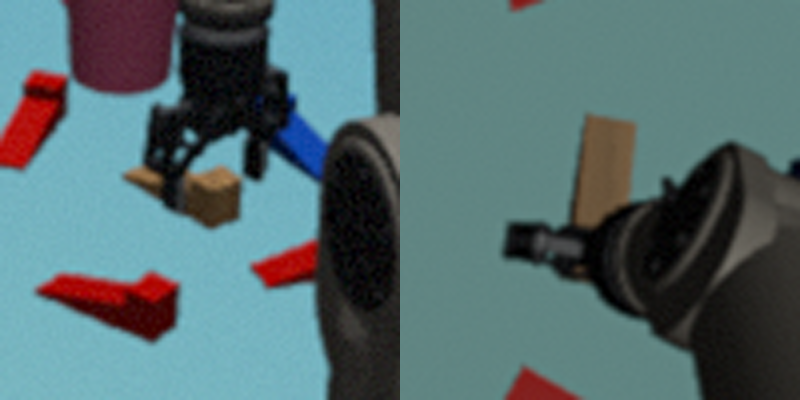

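>>> {"op": "drive_tool", "data": {"commands": [{"tx":0,"ty":0,"tz":-0.1,"rx":0,"ry":0,"rz":0,"grip":1},{"tx":0,"ty":0,"tz":0,"rx":0,"ry":0,"rz":0,"grip":1},{"tx":0,"ty":0,"tz":0,"rx":0,"ry":0,"rz":0,"grip":1},{"tx":0,"ty":0,"tz":0,"rx":0,"ry":0,"rz":0,"grip":1},{"tx":0,"ty":0,"tz":0,"rx":0,"ry":0,"rz":0,"grip":1},{"tx":0,"ty":0,"tz":0,"rx":0,"ry":0,"rz":0,"grip":1},{"tx":0,"ty":0,"tz":0,"rx":0,"ry":0,"rz":0,"grip":1},{"tx":0,"ty":0,"tz":0,"rx":0,"ry":0,"rz":0,"grip":1}], "grip_force": 60}}

```text
clock: 5.5
tcp_pos: [0.3843, -0.3089, 0.0087]
orientation: [3.123, -0.338, 0.001]
contact_force: [-1.6, 0.9, 6.6]
grip_width: 0.0352
```

```bash
python3 -c "
from h import *
state()"
```

```text
t 5.5 tcp [ 0.3843 -0.3089  0.0087] yaw -0.2155 zax [ 4.e-04 -4.e-04 -1.e+00] F [-1.63  0.88  6.58] M [ 0.12  0.14 -0.04] w 0.0352
```

>>> {"op": "drive_tool", "data": {"commands": [{"tx":0,"ty":0,"tz":0.5,"rx":0,"ry":0,"rz":0,"grip":1},{"tx":0,"ty":0,"tz":1,"rx":0,"ry":0,"rz":0,"grip":1},{"tx":0,"ty":0,"tz":1,"rx":0,"ry":0,"rz":0,"grip":1},{"tx":0,"ty":0,"tz":1,"rx":0,"ry":0,"rz":0,"grip":1},{"tx":0,"ty":0,"tz":0.5,"rx":0,"ry":0,"rz":0,"grip":1},{"tx":0,"ty":0,"tz":0,"rx":0,"ry":0,"rz":0,"grip":1}]}}

```text
clock: 6.25
tcp_pos: [0.3843, -0.3089, 0.0889]
orientation: [3.123, -0.338, 0.002]
contact_force: [-0.2, -0.4, -1.1]
grip_width: 0.0355
```

>>> {"op": "drive_tool", "data": {"commands": [{"tx":0.56,"ty":0.96,"tz":0,"rx":0,"ry":0,"rz":0.33,"grip":1},{"tx":0.56,"ty":0.96,"tz":0,"rx":0,"ry":0,"rz":0.33,"grip":1},{"tx":0.56,"ty":0.96,"tz":0,"rx":0,"ry":0,"rz":0.33,"grip":1},{"tx":0.56,"ty":0.96,"tz":0,"rx":0,"ry":0,"rz":0.33,"grip":1},{"tx":0.56,"ty":0.96,"tz":0,"rx":0,"ry":0,"rz":0.33,"grip":1},{"tx":0.56,"ty":0.96,"tz":0,"rx":0,"ry":0,"rz":0.33,"grip":1},{"tx":0.56,"ty":0.96,"tz":0,"rx":0,"ry":0,"rz":0.33,"grip":1},{"tx":0.56,"ty":0.96,"tz":0,"rx":0,"ry":0,"rz":0.33,"grip":1},{"tx":0.56,"ty":0.96,"tz":0,"rx":0,"ry":0,"rz":0.33,"grip":1},{"tx":0.56,"ty":0.96,"tz":0,"rx":0,"ry":0,"rz":0.33,"grip":1}]}}

```text
clock: 7.5
tcp_pos: [0.4968, -0.1154, 0.0883]
orientation: [3.117, 0.389, 0.0]
contact_force: [0.8, -0.9, -0.3]
grip_width: 0.0355
```

>>> {"op": "drive_tool", "data": {"commands": [{"tx":0.56,"ty":0.96,"tz":0,"rx":0,"ry":0,"rz":0.33,"grip":1},{"tx":0,"ty":0,"tz":0,"rx":0,"ry":0,"rz":0,"grip":1},{"tx":0,"ty":0,"tz":0,"rx":0,"ry":0,"rz":0,"grip":1}]}}

```text
clock: 7.88
tcp_pos: [0.5069, -0.098, 0.0881]
orientation: [3.108, 0.455, -0.001]
contact_force: [-0.4, 0.0, -0.6]
grip_width: 0.0354
```

```bash
python3 - <<'E'
from h import *
from bench import eyes
state()
for c in("side","top"):
    f=eyes.grab_frame(c); np.savez(c+"2.npz",**f); cv2.imwrite(f"pics/{c}2.png",f["frame"])
E
```

```text
t 7.88 tcp [ 0.5069 -0.098   0.0881] yaw 0.2909 zax [-7.e-04 -4.e-04 -1.e+00] F [-0.41  0.02 -0.63] M [-0.08  0.03  0.03] w 0.0354
```

View pics/top2.png

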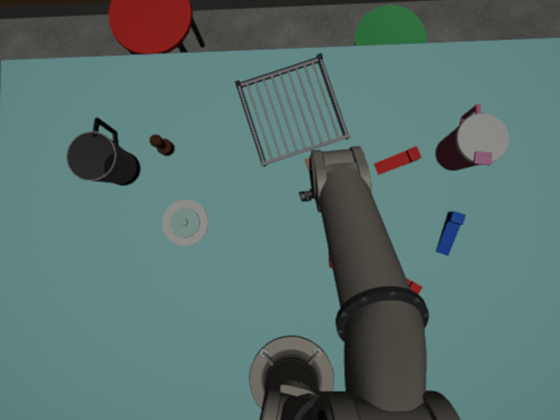

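View pics/side2.png

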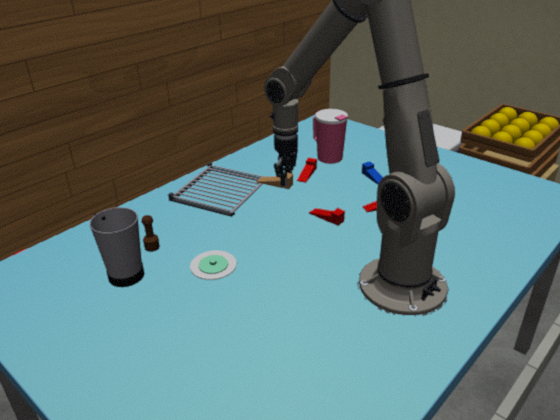

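```bash
cat > lip.py <<'E'
from h import *
R=.005
def lipline(f,a,b,zc,side,tr=(.06,.94),w=5,verbose=True):
    """a,b approx pixel ends; side=+1/-1 normal dir of outer (near) edge. returns outer-edge line px pts"""
    im=cv2.cvtColor(f["frame"],cv2.COLOR_BGR2LAB).astype(np.float32)
    a=np.array(a,float);b=np.array(b,float);d=(b-a);L=np.hypot(*d);d/=L;n=np.array([-d[1],d[0]])*side
    K=[];T=[]
    for t in np.linspace(*tr,80):
        k=np.arange(-1.5,w+.01,.1); q=a+d*L*t+n*k[:,None]
        v=cv2.remap(im,q[:,0].astype(np.float32)[None],q[:,1].astype(np.float32)[None],1)[0]
        bg=v[-10:].mean(0); dd=np.linalg.norm(v-bg,axis=1); mx=dd[:25].max()
        i=np.where(dd>.5*mx)[0][-1]; K.append(k[i]);T.append(t)
    K=np.array(K);T=np.array(T)
    p=np.polyfit(T,K,1)
    for _ in range(3):
        r=np.abs(K-np.polyval(p,T)); p=np.polyfit(T[r<1],K[r<1],1)
    if verbose: print("edge resid",np.std((K-np.polyval(p,T))[r<1]),(r<1).sum(),p)
    return [a+d*L*t+n*np.polyval(p,t) for t in(0,1)]
def centre(f,pa,pb,zc,r=R):
    """world line: from outer edge pixel line. near edge of cylinder -> centre line at height zc"""
    T=np.array(f["T"]);o=T[:3,3]
    A=plane_pt(f,*pa,zc);B=plane_pt(f,*pb,zc)
    nrm=np.cross(A-o,B-o);nrm/=np.linalg.norm(nrm)   # sight plane; centre is at distance r from it
    away=np.array([1.,0.3,0]); 
    if nrm@away<0:nrm=-nrm
    u=np.cross(nrm,[0,0,1]);  # horizontal dir in plane
    hn=nrm*[1,1,0]; h=np.linalg.norm(hn); sh=(hn/h)*(r/h)   # horizontal shift giving plane distance r
    return A+sh,B+sh
E
python3 - <<'E'
from lip import *
f=dict(np.load("top0.npz"))
pa,pb=lipline(f,(264,164),(348,137),.017,+1); print(pa,pb)
A,B=centre(f,pa,pb,.017); v=A-B; print(A,B,"yaw",np.arctan2(-v[0],v[1]))
g=dict(np.load("side0.npz"))
print(proj(g,[A,B]))
cv2.imwrite("pics/sd.png",cv2.resize(g["frame"][150:230,150:290],(795,454),interpolation=2))
E
```

```text
edge resid 0.14774625442359807 80 [-0.4375   0.99125]
[264.3033316  164.94369831] [348.16945258 137.52718582]
[0.60199483 0.06154402 0.017     ] [ 0.67333369 -0.17990359  0.017     ] yaw 0.28728929679610665
[[232.68503075 211.15658056]
 [267.327768   177.3656993 ]]
```

View pics/sd.png

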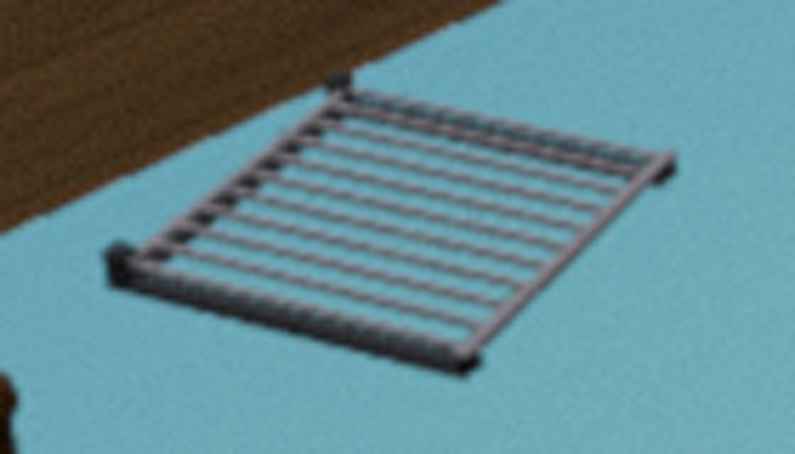

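```bash
python3 - <<'E'
from lip import *
for c,a,b in(("top",(264.3-.5,163.3),(348-.5,136.2)),("side",(232.7,211.2),(267.3,177.4))):
    f=dict(np.load(f"{c}0.npz"))
    A0=np.array([0.60199483,0.06154402,.017]);B0=np.array([0.67333369,-0.17990359,.017]);m=(A0+B0)/2;u=(A0-B0)/np.linalg.norm(A0-B0)
    S=np.arange(-.150,.1501,.0005); W=m+u*S[:,None]; q=proj(f,W).astype(np.float32)
    v=cv2.remap(cv2.cvtColor(f["frame"],cv2.COLOR_BGR2LAB).astype(np.float32),q[:,0][None],q[:,1][None],1)[0]
    bg=.5*(v[:15].mean(0)+v[-15:].mean(0)); d=np.linalg.norm(v-bg,axis=1); i=np.where(d>.5*np.median(d[150:450]))[0]; print(c,S[i[0]],S[i[-1]],"mid",m+u*(S[i[0]]+S[i[-1]])/2)
# side outer edge
g=dict(np.load("side0.npz"))
for sd in(1,-1):
    pa,pb=lipline(g,(232.7,211.2),(267.3,177.4),.017,sd,tr=(.1,.9)); A,B=centre(g,pa,pb,.017); v=A-B; print(sd,A,B,np.arctan2(-v[0],v[1]),"at mid y:",np.interp(-.0592,[B[1],A[1]],[B[0],A[0]]))
E
```

```text
top -0.13299999999999998 0.13650000000000026 mid [ 0.63716839 -0.05750151  0.017     ]
side -0.15 0.15000000000000027 mid [ 0.63766426 -0.05917978  0.017     ]
edge resid 0.13332624088055522 79 [-0.05144231  1.33305562]
1 [0.60147892 0.06556754 0.017     ] [ 0.67228459 -0.17488958  0.017     ] 0.28636907215393637 at mid y: 0.6382183144449716
edge resid 0.4685762644605371 35 [-1.27150495  3.58760922]
-1 [0.62608214 0.05798101 0.017     ] [ 0.69286756 -0.18316646  0.017     ] 0.27017677294197295 at mid y: 0.6585352359575185
```

```bash
python3 - <<'E'
from h import *
f=dict(np.load("side2.npz"))
ex=np.array([np.cos(.287),np.sin(.287)]);ey=np.array([-ex[1],ex[0]])
m=np.array([.6373,-.0575]);t=np.array([.5069,-.098])
print("tcp in drainer frame",(t-m)@ex,(t-m)@ey)
a=(t[0]-.001*ex[0],t[1]-.001*ex[1],.2909,.0794)
u,v=272,180
im=cv2.resize(f["frame"][v-35:v+35,u-35:u+35],(560,560),interpolation=0)
k=cv2.resize((wmask(f,a)>.5).astype(np.uint8)[v-35:v+35,u-35:u+35],(560,560),interpolation=0)
cv2.drawContours(im,cv2.findContours(k,0,2)[0],-1,(255,255,255),1)
cv2.imwrite("pics/h2.png",im)
E
```

```text
tcp in drainer frame -0.13653088995819254 -0.0019303075464569858
```

View pics/h2.png

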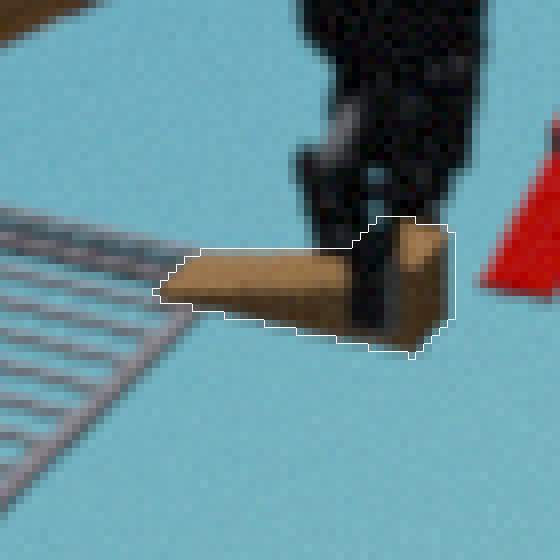

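>>> {"op": "drive_tool", "data": {"commands": [{"tx":-0.03,"ty":0.09,"tz":-1,"rx":0,"ry":0,"rz":-0.03,"grip":1},{"tx":0,"ty":0,"tz":-1,"rx":0,"ry":0,"rz":0,"grip":1},{"tx":0,"ty":0,"tz":-1,"rx":0,"ry":0,"rz":0,"grip":1},{"tx":0,"ty":0,"tz":-0.6,"rx":0,"ry":0,"rz":0,"grip":1},{"tx":0,"ty":0,"tz":-0.25,"rx":0,"ry":0,"rz":0,"grip":1},{"tx":0,"ty":0,"tz":0,"rx":0,"ry":0,"rz":0,"grip":1},{"tx":0,"ty":0,"tz":0,"rx":0,"ry":0,"rz":0,"grip":1}]}}

```text
clock: 8.85
tcp_pos: [0.5072, -0.0958, 0.0119]
orientation: [3.109, 0.449, 0.002]
contact_force: [-0.2, -0.5, -0.9]
grip_width: 0.035
```

```bash
python3 -c "
from h import *
o=state();ex=np.array([np.cos(.287),np.sin(.287)]);ey=np.array([-ex[1],ex[0]]);d=o['tcp_pos'][:2]-[.6373,-.0575];print(d@ex,d@ey)"
```

```text
t 8.85 tcp [ 0.5072 -0.0958  0.0119] yaw 0.2871 zax [ 1.1e-03 -2.0e-04 -1.0e+00] F [-0.23 -0.46 -0.88] M [-0.01  0.08  0.03] w 0.035
-0.13566293802308513 0.00010660264868716222
```

Now down in small steps to contact.

>>> {"op": "drive_tool", "data": {"commands": [{"tx":0,"ty":0,"tz":-0.1,"rx":0,"ry":0,"rz":0,"grip":1},{"tx":0,"ty":0,"tz":0,"rx":0,"ry":0,"rz":0,"grip":1}]}}

```text
clock: 9.1
tcp_pos: [0.5068, -0.0957, 0.0094]
orientation: [3.109, 0.45, 0.0]
contact_force: [-1.4, -0.9, -0.8]
grip_width: 0.0354
```

>>> {"op": "drive_tool", "data": {"commands": [{"tx":0,"ty":0,"tz":-0.05,"rx":0,"ry":0,"rz":0,"grip":1},{"tx":0,"ty":0,"tz":0,"rx":0,"ry":0,"rz":0,"grip":1}]}}

```text
clock: 9.35
tcp_pos: [0.5068, -0.0957, 0.0087]
orientation: [3.109, 0.45, 0.0]
contact_force: [-2.0, 0.3, 5.2]
grip_width: 0.0351
```

>>> {"op": "drive_tool", "data": {"commands": [{"tx":0,"ty":0,"tz":-0.03,"rx":0,"ry":0,"rz":0,"grip":1},{"tx":0,"ty":0,"tz":0,"rx":0,"ry":0,"rz":0,"grip":1}]}}

```text
clock: 9.6
tcp_pos: [0.5068, -0.0957, 0.0087]
orientation: [3.109, 0.45, 0.0]
contact_force: [-3.0, 0.8, 13.0]
grip_width: 0.0355
```

>>> {"op": "drive_tool", "data": {"commands": [{"tx":0,"ty":0,"tz":0.02,"rx":0,"ry":0,"rz":0,"grip":1},{"tx":0.48,"ty":0.142,"tz":0,"rx":0,"ry":0,"rz":0,"grip":1},{"tx":0.48,"ty":0.142,"tz":0,"rx":0,"ry":0,"rz":0,"grip":1},{"tx":0.48,"ty":0.142,"tz":0,"rx":0,"ry":0,"rz":0,"grip":1},{"tx":0.48,"ty":0.142,"tz":0,"rx":0,"ry":0,"rz":0,"grip":1},{"tx":0.48,"ty":0.142,"tz":0,"rx":0,"ry":0,"rz":0,"grip":1},{"tx":0,"ty":0,"tz":0,"rx":0,"ry":0,"rz":0,"grip":1}]}}

```text
clock: 10.48
tcp_pos: [0.5547, -0.0821, 0.0087]
orientation: [3.109, 0.449, -0.001]
contact_force: [-1.6, -0.6, 6.8]
grip_width: 0.0355
```

```bash
cat > see.py <<'E'
import sys
from h import *
from bench import eyes
n=sys.argv[1]
o=state();ex=np.array([np.cos(.287),np.sin(.287)]);ey=np.array([-ex[1],ex[0]]);d=o['tcp_pos'][:2]-[.6373,-.0575];print("drainer frame",d@ex,d@ey)
f=eyes.grab_frame("side"); np.savez(f"side{n}.npz",**f)
T=cv2.resize(f["frame"][160:230,215:305],(720,560),interpolation=2); cv2.imwrite(f"pics/s{n}.png",T)
E
python3 see.py 3
```

```text
t 10.47 tcp [ 0.5547 -0.0821  0.0087] yaw 0.2868 zax [-4.e-04 -9.e-04 -1.e+00] F [-1.56 -0.55  6.76] M [-0.19  0.61 -0.03] w 0.0355
drainer frame -0.08618205931498797 -0.00017361736565113257
```

View pics/s3.png

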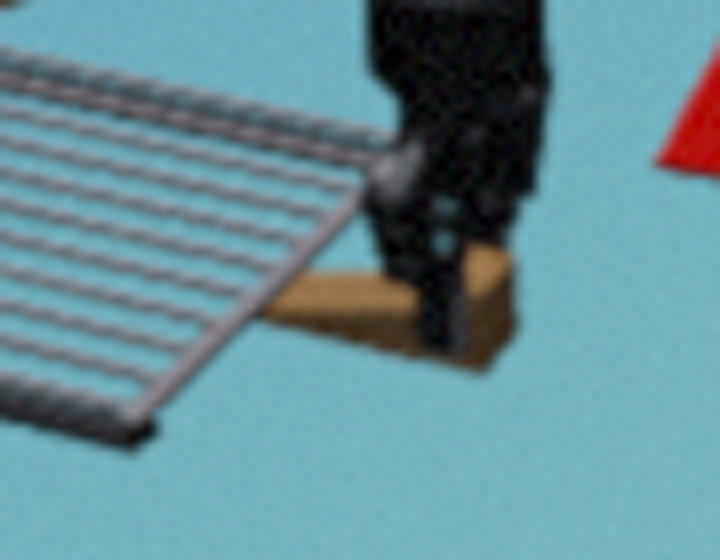

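>>> {"op": "drive_tool", "data": {"commands": [{"tx":0.24,"ty":0.071,"tz":0,"rx":0,"ry":0,"rz":0,"grip":1},{"tx":0.144,"ty":0.043,"tz":0,"rx":0,"ry":0,"rz":0,"grip":1},{"tx":0,"ty":0,"tz":0,"rx":0,"ry":0,"rz":0,"grip":1}]}}

```text
clock: 10.9
tcp_pos: [0.5605, -0.0805, 0.0086]
orientation: [3.108, 0.448, -0.006]
contact_force: [-6.9, -2.4, 12.1]
grip_width: 0.0352
```

>>> {"op": "drive_tool", "data": {"commands": [{"tx":0.096,"ty":0.0284,"tz":0,"rx":0,"ry":0,"rz":0,"grip":1},{"tx":0,"ty":0,"tz":0,"rx":0,"ry":0,"rz":0,"grip":1}]}}

```text
clock: 11.15
tcp_pos: [0.5611, -0.0804, 0.0086]
orientation: [3.108, 0.447, -0.01]
contact_force: [-10.8, -3.8, 16.2]
grip_width: 0.035
```

>>> {"op": "drive_tool", "data": {"commands": [{"tx":0.096,"ty":0.0284,"tz":0,"rx":0,"ry":0,"rz":0,"grip":1},{"tx":0,"ty":0,"tz":0,"rx":0,"ry":0,"rz":0,"grip":1}]}}

```text
clock: 11.4
tcp_pos: [0.5638, -0.0796, 0.0086]
orientation: [3.108, 0.447, -0.007]
contact_force: [-9.1, -2.8, 14.2]
grip_width: 0.0353
```

>>> {"op": "drive_tool", "data": {"commands": [{"tx":0.096,"ty":0.0284,"tz":0,"rx":0,"ry":0,"rz":0,"grip":1},{"tx":0,"ty":0,"tz":0,"rx":0,"ry":0,"rz":0,"grip":1}]}}

```text
clock: 11.65
tcp_pos: [0.5653, -0.0792, 0.0086]
orientation: [3.108, 0.447, -0.009]
contact_force: [-8.5, -3.1, 13.7]
grip_width: 0.0353
```

>>> {"op": "drive_tool", "data": {"commands": [{"tx":0.096,"ty":0.0284,"tz":0,"rx":0,"ry":0,"rz":0,"grip":1},{"tx":0,"ty":0,"tz":0,"rx":0,"ry":0,"rz":0,"grip":1}]}}

```text
clock: 11.9
tcp_pos: [0.5677, -0.0785, 0.0086]
orientation: [3.108, 0.447, -0.007]
contact_force: [-9.2, -2.3, 13.5]
grip_width: 0.0354
```

>>> {"op": "drive_tool", "data": {"commands": [{"tx":0.096,"ty":0.0284,"tz":0,"rx":0,"ry":0,"rz":0,"grip":1},{"tx":0,"ty":0,"tz":0,"rx":0,"ry":0,"rz":0,"grip":1}]}}

```text
clock: 12.15
tcp_pos: [0.5692, -0.0781, 0.0086]
orientation: [3.108, 0.447, -0.008]
contact_force: [-7.8, -2.7, 14.5]
grip_width: 0.0353
```

```bash
python3 see.py 4
```

```text
t 12.15 tcp [ 0.5692 -0.0781  0.0086] yaw 0.2857 zax [-0.005 -0.002 -1.   ] F [-7.8  -2.73 14.49] M [-0.42  1.84  0.04] w 0.0353
drainer frame -0.07109965983432458 -0.00044226581959644573
```

```bash
python3 - <<'E'
from h import *
f=dict(np.load("side4.npz"));s=8;x0,y0=210,160
im=cv2.resize(f["frame"][y0:y0+70,x0:x0+95],(760,560),interpolation=2)
t=np.array([.5692,-.0781]);ex=np.array([np.cos(.287),np.sin(.287)])
a=(*(t-.001*ex),.2857,0.)
k=cv2.resize((wmask(f,a)>.5).astype(np.uint8)[y0:y0+70,x0:x0+95],(760,560),interpolation=0)
cv2.drawContours(im,cv2.findContours(k,0,2)[0],-1,(255,255,255),1)
cv2.imwrite("pics/s4b.png",im)
E
```

```text
(no output)
```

View pics/s4b.png

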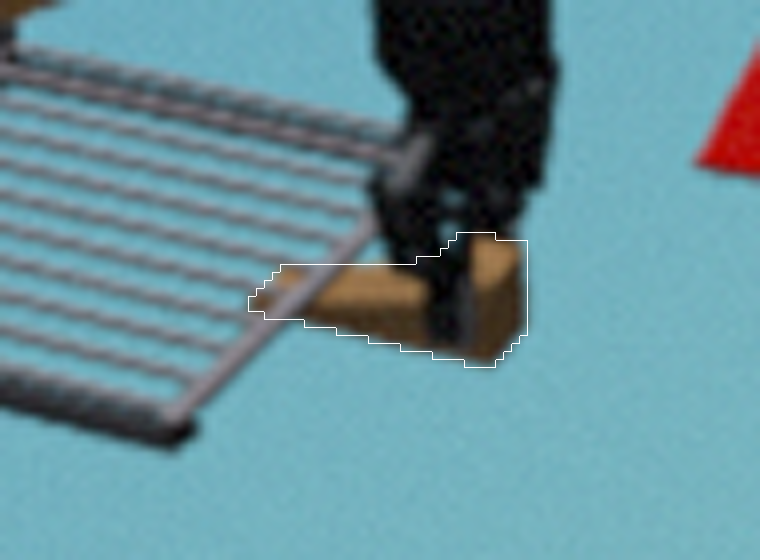

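```bash
cat > lift.py <<'E'
import sys
from lip import *
def edges(f,ts,w=5):
    A=np.array([0.60199483,0.06154402,.017]);B=np.array([0.67333369,-0.17990359,.017])
    im=cv2.cvtColor(f["frame"],cv2.COLOR_BGR2LAB).astype(np.float32)
    out=[]
    for t in ts:
        P=A*(1-t)+B*t; q0=proj(f,P)[0]; d=proj(f,P+(B-A)*.01)[0]-q0; d/=np.hypot(*d); n=np.array([-d[1],d[0]])
        pm=(proj(f,P+[0,0,.001])[0]-q0)@n   # px per mm of lift along n
        k=np.arange(-4,7.01,.1); q=(q0+n*k[:,None]).astype(np.float32)
        v=cv2.remap(im,q[:,0][None],q[:,1][None],1)[0]; bg=v[-12:].mean(0); dd=np.linalg.norm(v-bg,axis=1)
        mx=dd.max(); i=np.where(dd>.5*mx)[0][-1]; j=min(i+1,len(k)-1)
        kk=k[i]+.1*(dd[i]-.5*mx)/(dd[i]-dd[j]+1e-9)
        out.append((kk,pm))
    return np.array(out)
if __name__=="__main__":
    ts=np.linspace(.05,.36,50)
    e0=edges(dict(np.load("side0.npz")),ts)
    for n in sys.argv[1:]:
        e=edges(dict(np.load(f"side{n}.npz")),ts); h=(e[:,0]-e0[:,0])/e0[:,1]
        print(n,"lift mm median",np.median(h).round(2),"pm",e0[0,1].round(3),"quartiles",np.percentile(h,[25,75]).round(2),"trend",np.polyfit(ts,h,1).round(2))
E
python3 lift.py 1 2 3 4
```

```text
1 lift mm median -0.06 pm -0.197 quartiles [-0.15  0.04] trend [ 0.35 -0.14]
2 lift mm median -0.19 pm -0.197 quartiles [-0.32  0.03] trend [-0.44 -0.06]
3 lift mm median 0.06 pm -0.197 quartiles [-0.06  0.18] trend [-5.84  0.94]
4 lift mm median 0.08 pm -0.197 quartiles [-0.08  0.2 ] trend [-4.16  0.71]
```

>>> {"op": "drive_tool", "data": {"commands": [{"tx":0,"ty":0,"tz":0.02,"rx":0,"ry":0,"rz":0,"grip":1},{"tx":0.144,"ty":0.043,"tz":0,"rx":0,"ry":0,"rz":0,"grip":1},{"tx":0.144,"ty":0.043,"tz":0,"rx":0,"ry":0,"rz":0,"grip":1},{"tx":0,"ty":0,"tz":0,"rx":0,"ry":0,"rz":0,"grip":1}]}}

```text
clock: 12.7
tcp_pos: [0.571, -0.0774, 0.0086]
orientation: [3.108, 0.446, -0.021]
contact_force: [-22.4, -4.5, 25.8]
grip_width: 0.0353
```

```bash
sed -i 's/.05,.36,50/.05,.28,50/' lift.py; python3 see.py 5; python3 lift.py 2 3 4 5
```

```text
t 12.7 tcp [ 0.571  -0.0774  0.0086] yaw 0.2852 zax [-0.0129 -0.0036 -0.9999] F [-22.41  -4.49  25.78] M [-0.81  3.9   0.15] w 0.0353
drainer frame -0.06925475897525744 -0.0002816995288376874
2 lift mm median -0.15 pm -0.197 quartiles [-0.35  0.05] trend [ 0.43 -0.19]
3 lift mm median 0.1 pm -0.197 quartiles [0.   0.21] trend [ 1.14 -0.08]
4 lift mm median 0.04 pm -0.197 quartiles [-0.08  0.14] trend [-0.57  0.12]
5 lift mm median 0.07 pm -0.197 quartiles [-0.15  0.32] trend [-0.54  0.19]
```

View pics/s5.png

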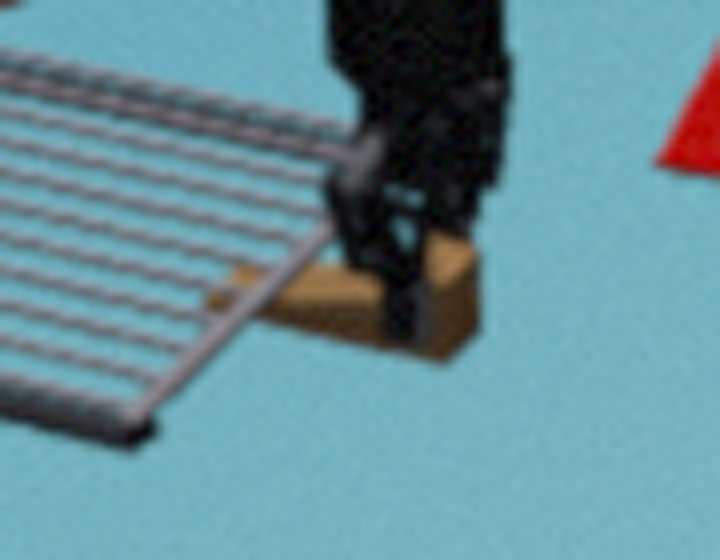

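>>> {"op": "drive_tool", "data": {"commands": [{"tx":0,"ty":0,"tz":0.03,"rx":0,"ry":0,"rz":0,"grip":1},{"tx":0,"ty":0,"tz":0.03,"rx":0,"ry":0,"rz":0,"grip":1},{"tx":0,"ty":0,"tz":0,"rx":0,"ry":0,"rz":0,"grip":1}]}}

```text
clock: 13.12
tcp_pos: [0.5748, -0.0759, 0.0087]
orientation: [3.109, 0.448, -0.009]
contact_force: [-6.1, -2.1, 1.6]
grip_width: 0.0355
```

```bash
python3 see.py 6; python3 lift.py 6
```

```text
t 13.12 tcp [ 0.5748 -0.0759  0.0087] yaw 0.2861 zax [-0.0056 -0.0013 -1.    ] F [-6.06 -2.13  1.61] M [-0.51  1.22 -0.06] w 0.0355
drainer frame -0.06515874764417182 9.548363126459265e-05
6 lift mm median 2.13 pm -0.197 quartiles [1.9  2.29] trend [2.52 1.79]
```

>>> {"op": "drive_tool", "data": {"commands": [{"tx":0.12,"ty":0.035,"tz":0,"rx":0,"ry":0,"rz":0,"grip":1},{"tx":0.12,"ty":0.035,"tz":0,"rx":0,"ry":0,"rz":0,"grip":1},{"tx":0.12,"ty":0.035,"tz":0,"rx":0,"ry":0,"rz":0,"grip":1},{"tx":0,"ty":0,"tz":0,"rx":0,"ry":0,"rz":0,"grip":1}]}}

```text
clock: 13.68
tcp_pos: [0.5819, -0.0737, 0.0087]
orientation: [3.109, 0.448, -0.01]
contact_force: [-7.2, -1.9, 2.5]
grip_width: 0.0354
```

```bash
python3 see.py 7; python3 lift.py 7
```

```text
t 13.68 tcp [ 0.5819 -0.0737  0.0087] yaw 0.2863 zax [-0.0061 -0.0013 -1.    ] F [-7.22 -1.92  2.5 ] M [-0.5   1.28 -0.03] w 0.0354
drainer frame -0.05775360077372446 0.00017885330069297264
7 lift mm median 2.92 pm -0.197 quartiles [2.69 3.03] trend [-4.06  3.62]
```

>>> {"op": "drive_tool", "data": {"commands": [{"tx":0.12,"ty":0.035,"tz":0,"rx":0,"ry":0,"rz":0,"grip":1},{"tx":0.12,"ty":0.035,"tz":0,"rx":0,"ry":0,"rz":0,"grip":1},{"tx":0.12,"ty":0.035,"tz":0,"rx":0,"ry":0,"rz":0,"grip":1},{"tx":0,"ty":0,"tz":0,"rx":0,"ry":0,"rz":0,"grip":1}]}}

```text
clock: 14.22
tcp_pos: [0.589, -0.0716, 0.0087]
orientation: [3.109, 0.448, -0.01]
contact_force: [-6.3, -2.1, 2.1]
grip_width: 0.0354
```

```bash
python3 see.py 8; python3 see.py 8b;python3 see.py 8c; python3 lift.py 8 8b 8c
python3 - <<'E'
from bench import eyes
import numpy as np,cv2
f=eyes.grab_frame("top");np.savez("top8.npz",**f);cv2.imwrite("pics/top8.png",cv2.resize(f["frame"][40:200,200:400],(750,600),interpolation=2))
E
```

```text
t 14.22 tcp [ 0.589  -0.0716  0.0087] yaw 0.2863 zax [-0.0061 -0.0013 -1.    ] F [-6.27 -2.09  2.1 ] M [-0.5   1.26  0.  ] w 0.0354
drainer frame -0.05026333277565452 0.00015940371219250928
t 14.28 tcp [ 0.589  -0.0715  0.0087] yaw 0.2863 zax [-0.0061 -0.0013 -1.    ] F [-7.06 -2.53  2.13] M [-0.47  1.26 -0.04] w 0.0354
drainer frame -0.050256096788546846 0.00018656057001641892
t 14.32 tcp [ 0.589  -0.0715  0.0087] yaw 0.2864 zax [-0.006  -0.0013 -1.    ] F [-6.68 -2.33  3.26] M [-0.48  1.29  0.01] w 0.0353
drainer frame -0.050254137355671635 0.00018531831799763302
8 lift mm median 5.78 pm -0.197 quartiles [5.47 6.07] trend [-1.38  5.96]
8b lift mm median 5.67 pm -0.197 quartiles [5.41 5.98] trend [-1.4   5.89]
8c lift mm median 5.73 pm -0.197 quartiles [5.45 6.04] trend [-1.1   5.89]
```

View pics/s8.png

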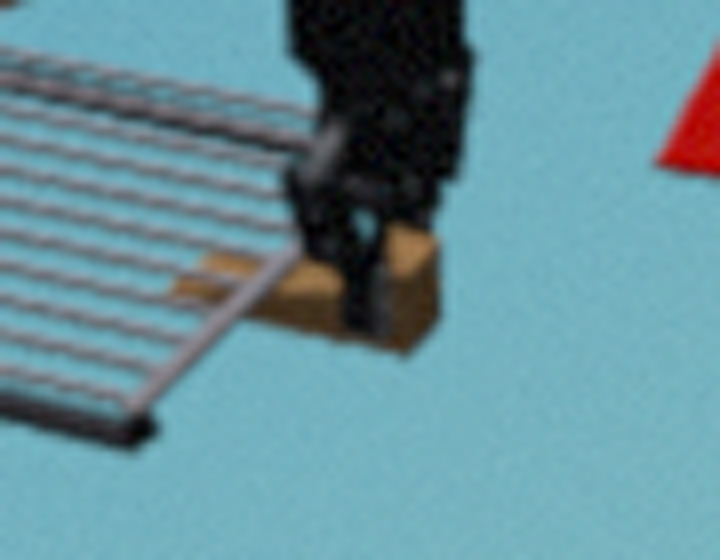

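View pics/top8.png

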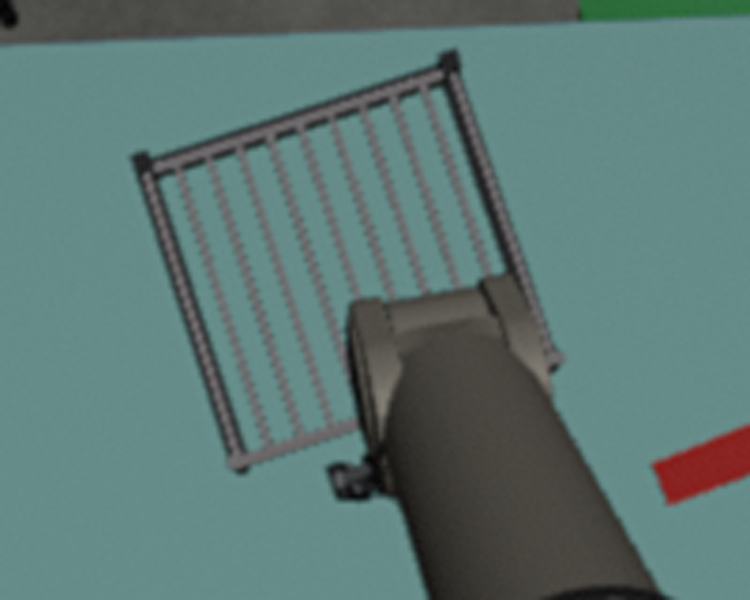

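>>> {"op": "drive_tool", "data": {"commands": [{"tx":0.06,"ty":0.018,"tz":0,"rx":0.012,"ry":-0.04,"rz":0,"grip":1},{"tx":0,"ty":0,"tz":0,"rx":0,"ry":0,"rz":0,"grip":1},{"tx":0,"ty":0,"tz":0,"rx":0,"ry":0,"rz":0,"grip":1}]}}

```text
clock: 14.8
tcp_pos: [0.5892, -0.0716, 0.0087]
orientation: [-3.109, -0.448, 0.004]
contact_force: [-9.5, -3.1, 6.6]
grip_width: 0.0353
```

```bash
python3 see.py 9; python3 see.py 9b;python3 see.py 9c; python3 lift.py 9 9b 9c
```

```text
t 14.8 tcp [ 0.5892 -0.0716  0.0087] yaw 0.2861 zax [-2.6e-03 -1.0e-04 -1.0e+00] F [-9.46 -3.06  6.57] M [-0.67  2.11  0.01] w 0.0353
drainer frame -0.05012795800757206 0.00012153700935484089
t 14.85 tcp [ 0.5891 -0.0715  0.0086] yaw 0.2862 zax [-2.7e-03 -1.0e-04 -1.0e+00] F [-8.39 -1.83  5.74] M [-0.62  2.11 -0.01] w 0.0354
drainer frame -0.05016298441192334 0.000191000317145077
t 14.9 tcp [ 0.5892 -0.0715  0.0087] yaw 0.2862 zax [-2.6e-03 -1.0e-04 -1.0e+00] F [-8.92 -2.62  5.5 ] M [-0.6   2.14  0.02] w 0.0351
drainer frame -0.05014082019295964 0.0001589727724587231
9 lift mm median 5.82 pm -0.197 quartiles [5.45 6.04] trend [-0.61  5.85]
9b lift mm median 5.75 pm -0.197 quartiles [5.46 6.05] trend [-0.79  5.85]
9c lift mm median 5.77 pm -0.197 quartiles [5.45 6.05] trend [0.44 5.66]
```

>>> {"op": "drive_tool", "data": {"commands": [{"tx":0.02,"ty":0.006,"tz":0.015,"rx":0,"ry":0,"rz":0,"grip":1},{"tx":0,"ty":0,"tz":0,"rx":0,"ry":0,"rz":0,"grip":1},{"tx":0,"ty":0,"tz":0,"rx":0,"ry":0,"rz":0,"grip":1}]}}

```text
clock: 15.32
tcp_pos: [0.5905, -0.071, 0.0087]
orientation: [-3.109, -0.448, 0.001]
contact_force: [-4.6, -1.3, 0.0]
grip_width: 0.0356
```

```bash
python3 see.py 10; python3 see.py 10b; python3 lift.py 10 10b
```

```text
t 15.32 tcp [ 0.5905 -0.071   0.0087] yaw 0.2864 zax [-8.e-04  5.e-04 -1.e+00] F [-4.58 -1.28  0.03] M [-0.53  1.41  0.02] w 0.0356
drainer frame -0.04869419628321074 0.00025923985084014045
t 15.38 tcp [ 0.5905 -0.071   0.0087] yaw 0.2864 zax [-8.e-04  5.e-04 -1.e+00] F [-5.28 -1.75  0.83] M [-0.51  1.42  0.02] w 0.0354
drainer frame -0.04868861979040339 0.00027263374454959303
10 lift mm median 5.95 pm -0.197 quartiles [5.67 6.18] trend [1.08 5.73]
10b lift mm median 5.96 pm -0.197 quartiles [5.74 6.28] trend [2.31 5.63]
```

>>> {"op": "drive_tool", "data": {"commands": [{"tx":0,"ty":0,"tz":-0.012,"rx":0,"ry":0,"rz":0,"grip":1},{"tx":0,"ty":0,"tz":0,"rx":0,"ry":0,"rz":0,"grip":1},{"tx":0,"ty":0,"tz":0,"rx":0,"ry":0,"rz":0,"grip":1}]}}

```text
clock: 15.8
tcp_pos: [0.5906, -0.071, 0.0087]
orientation: [-3.109, -0.448, 0.001]
contact_force: [-6.7, -2.3, 2.6]
grip_width: 0.0352
```

```bash
python3 see.py 11; python3 lift.py 11; python3 - <<'E'
from h import *
f=dict(np.load("side11.npz"));x0,y0=195,145
cv2.imwrite("pics/side11.png",f["frame"])
im=cv2.resize(f["frame"][y0:y0+70,x0:x0+95],(760,560),interpolation=2)
t=np.array([.5905,-.071]);ex=np.array([np.cos(.287),np.sin(.287)])
k=cv2.resize((wmask(f,(*(t-.001*ex),.2864,0.))>.5).astype(np.uint8)[y0:y0+70,x0:x0+95],(760,560),interpolation=0)
cv2.drawContours(im,cv2.findContours(k,0,2)[0],-1,(255,255,255),1)
cv2.imwrite("pics/s11b.png",im)
E
```

```text
t 15.8 tcp [ 0.5906 -0.071   0.0087] yaw 0.2865 zax [-8.e-04  4.e-04 -1.e+00] F [-6.69 -2.32  2.58] M [-0.5   1.53 -0.03] w 0.0352
drainer frame -0.0486518352736001 0.0002799782861500174
11 lift mm median 6.01 pm -0.197 quartiles [5.72 6.24] trend [1.58 5.73]
```

View pics/s11b.png

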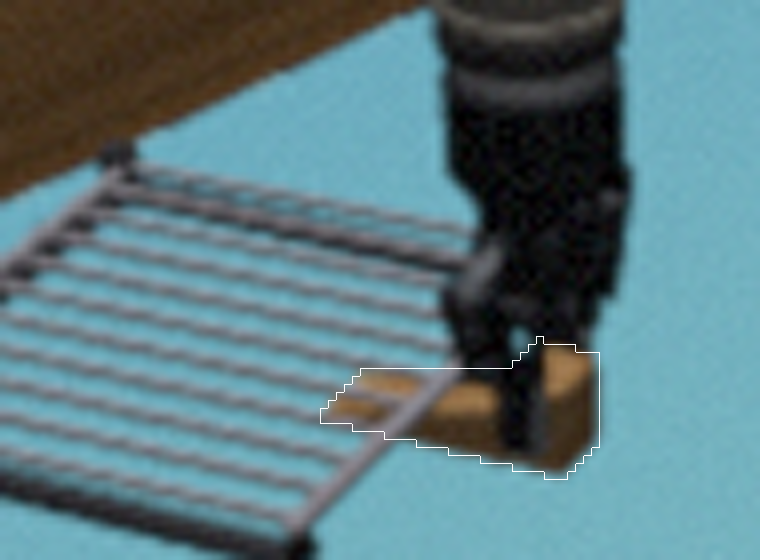

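View pics/side11.png

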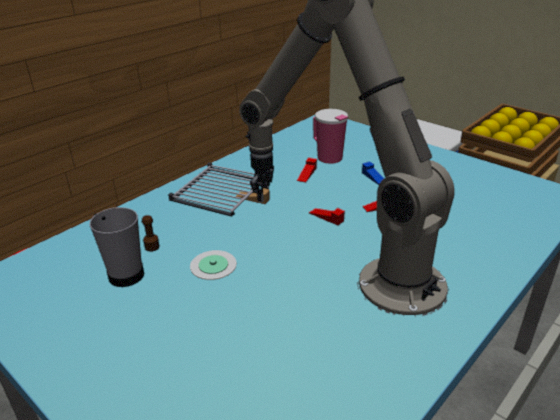

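The zoomed picture shows the wedge lying flat under the raised lip, with the lip crossing the ramp at about (420,390). The full picture shows the jar at (119,247), tamper (150,236), saucer (212,264) and pitcher (331,135) where they were. I'm handing in.

```bash
python3 -c "
from bench import workorder
print(workorder.hand_in())"
```

```text
the job is handed in; nothing more can be done
None
```

I picked up the wooden wedge, set it flat on the counter in front of the drainer, and pushed it straight in under the middle of the lip. The job was handed in at about 15.8 s with the wedge still gripped there.

**Last checks before handing in:**
- **Lift:** the side camera put the lip 6.0 mm above its rest position. The ramp geometry gives the same.
- **Alignment:** the gripper was 0.3 mm off the drainer's centre line, within about 0.001 rad of its yaw and upright, with the wedge flat.
- **Load:** the tool was pressing down on the wedge with about 2.6 N, so the counter carries the lip rather than the gripper. The push was about 7 N.
- **Other things:** the tamper, saucer, pitcher and jar look unmoved in the last side picture.

**What went wrong or disagreed:**
- **Jam:** just as the wedge reached the lip it stuck, with about 22 N of push and 26 N of downforce. Raising the commanded height slightly freed it, and the force stayed well under the limits.
- **Lift reading:** one camera reading midway (2.9 mm) was about 0.8 mm below what the geometry gave. The later readings agreed.

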